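# Send the returned glue sticks down the diverter chute into the green bin

### The job

Three returned glue sticks lie in the blue tipping tray on top of the sorting chute. First swing the chute's flap fully over to its stop, without forcing it, so that the chute leads to the green bin; then tip the tray so that all three sticks roll out and down into the green bin, and let the tray back down gently to its rest (never let it drop). Leave the flap as set and the other things on the desk where they are.

Things in the scene. Friction and masses are not known exactly. Their poses are not given: they have to be found in the camera images.
- chute: Sorting chute fixed to the desk: white hopper (124 mm in x outside, clear far side), ramps to an exit at +y and one at -y. Origin: centre of its underside. z up; +y towards the exit under the tipping tray; the lever is on the -x face. Hopper x-walls span y -95 to +66 mm, 240 mm high; the wall at y -95 mm is 285 mm high. No other fixed part is higher.
- flap (a joint): Yellow flap in the hopper, 80 mm tall, hinged at its foot on the ridge between the ramps. 0 = upright. Positive (about chute x): flap and lever lean to -y and parts go to the +y exit; negative: lean to +y, parts go to -y. Stiff (2 N at the knob), stays where left. Hard stops lie at 0.4 to 0.75 rad, different on each side: feel for them.
- flap_knob (a point): Centre of the red ball knob, 28 mm in diameter, at the end of the flap's lever (a 10 mm rod, 142 mm from axle to knob centre). The lever swings with the leaf in a plane 96 mm from the chute's middle, 34 mm clear of the white face, so the knob can be pushed sideways from above with closed fingers.
- flap_axle (a point): The point on the flap's axle in the lever's plane, 122 mm above the desk: the lever turns about it.
- tray (a joint): Angle of the tipping tray (rad). 0 = at rest, its floor sloping 0.1 rad down away from the hopper so the sticks stay in; grows as the outer end rises and the tray pours towards chute -y; 0.70 = hard stop. Sticks roll out from about 0.2 on. Released, it falls back by its weight (0.3 kg); about 4 N at the plate lifts it.
- tray_push (a point): Point on the outer face of the tray's end plate, the blue upright plate at its outer (+y) end: 122 mm wide (x), 6 thick, 90 tall. Mid-width, 30 mm below its top edge. Pushing here towards chute -y tips the tray. Its axes turn with the tray: y outward, z up the plate. In tray axes it lies 118 mm out from the hinge and 60 mm above it.
- tray_hinge (a point): Mid-point of the tray's hinge axis, which is parallel to the chute's x, 218 mm above the desk.
- bin_green_in (a point): Centre of the inner floor of the green bin (135 x 155 mm outside, 64 mm tall, walls 4 mm), fixed under one of the two exits; which one differs.
- bin_orange_in (a point): Centre of the inner floor of the orange bin, the same shape, under the other exit.
- stick1_mid (a point): Centre of glue stick 1: white cylinder with green cap, 100 mm long, 30 mm in diameter, about 45 g, lying across the tray along the chute's x; smooth, it rolls and slides easily.
- stick2_mid (a point): Centre of glue stick 2: white cylinder with green cap, 100 mm long, 30 mm in diameter, about 45 g, lying across the tray along the chute's x; smooth, it rolls and slides easily.
- stick3_mid (a point): Centre of glue stick 3: white cylinder with green cap, 100 mm long, 30 mm in diameter, about 45 g, lying across the tray along the chute's x; smooth, it rolls and slides easily.
- mug: White mug, 80 mm wide, 90 mm tall, beyond the chute. Origin under its centre. Leave it alone.
- cactus: Potted cactus, 83 mm wide, 126 mm tall. Origin under its centre. Leave it alone.
- sanitizer: Clear bottle, 48 mm wide, 130 mm tall, standing outside the chute's +y bin. Origin under its centre. Leave it alone.
- tape: Grey tape roll lying flat, 90 mm wide, 24 mm tall, on the lever side of the chute. Origin under its centre. Leave it alone.
- stapler: Red and black stapler, 130 mm long, about 55 mm tall. Origin under its centre. Leave it alone.
- phone: Black phone lying flat, 150 x 72 x 8 mm. Origin under its centre. Leave it alone.
There are look-alikes about, which are no part of the job. What is shaped like the part that bears stick1_mid but black is not meant.

How it is judged:
By the outcome, as a careful person would: the job done as asked, in the order asked, and still so for the second after the job is handed in, with the robot touching nothing.
It also fails if it takes over 54 s, if anything falls off the work surface, if the arm or the gripper's body presses on something with over 40 N, if the wrist force passes 120 N, or if a joint passes its speed limit or range.

### The arm

A 6-joint arm with a two-finger parallel gripper is mounted at the origin on the work surface. World frame = base frame: x ahead of the robot, y to its left, z up, the work surface at z = 0. Lengths are in mm, angles in degrees, forces in N, time in s.
With the tool pointing down it reaches from about 300 to 825 mm from the base axis. Payload 5.4 kg.
Tool frame: the origin (TCP) lies at the very end of the fingers, on their centre line; the grasp point (between the pads) lies 19 mm behind it; z points along the fingers, y is the line along which they close (so a half turn about z gives the same grasp; the last joint's range is limited). The gripper opens to 92 mm and grips with 3 to 60 N. Pads are 20 mm wide; open, the fingers measure 128 mm over their backs; the gripper's body (75 mm by 189 mm) begins 69 mm behind the grasp point.
Start: joints at [-80.735, 9.076, 91.501, -0, 79.423, -12.038], TCP at [208.869, -535.705, 188.901] pointing down, gripper open.
Joint ranges: [-166.64, 166.64], [-54.1, 131.32], [10.49, 154.53], [-73.88, 253.88], [9.74, 151.15], [-171.62, 171.62]. Speed limits (degrees/s): [147.25, 147.25, 180, 180, 180, 180].

### API

Orientations are given as [roll, pitch, yaw] about the fixed x, y, z axes, in that order (R = Rz(yaw) Ry(pitch) Rx(roll)).
In Python, from rig import manip gives the robot as it stands.
- The arm moves only by the shell command python3 -m handwheel 'ROWS' [FORCE]. ROWS is JSON, a list of rows, each a list of 3 entries, a list of its own where there are three numbers: the shift along the tool's x, y, z in cm, then the turn, a rotation vector about the tool's x, y, z in degrees, then the closure, from 0 (fully open) to 1 (shut). A call has 1 to 8 rows; each row is the pose to reach, as a shift and turn from the pose commanded when the call began, along the tool's axes at that moment; what a row does not reach only later rows make up. A row lasts 1/12 s, in which the tool goes at most 41.7 mm and 7.16 degrees, less where a joint would pass 70% of its speed; a pose out of reach is approached as far as the arm can. A call with a gripper value outside its range is refused whole. The fingers move at their own pace and stop on an object; FORCE is the grip in N (left out, the last holds). Time passes only in rows, so rows that repeat a pose let the fingers close. It gives the time, the measured TCP pose, the force, the opening and the grip force at its end, in the units of the state.
- manip.observe(): the state, without advancing time (a new reading comes with each control period).
- manip.camera(name): name is "scene" or "top" or "wrist"; returns (picture, depth): 384x512x3 uint8, red, green, blue; 384x512 float32, mm along the optical axis (not along the pixel's ray), 0 where there is no reading.
- manip.get_calibration(name): a dict with "fx", "fy", "cx", "cy" (pixels), "world_to_cam" (4x4, takes a point from world to camera coordinates); the wrist camera has in their place "T_tool_cam" (4x4, takes a point from camera to tool coordinates, whose origin is the TCP and whose axes are the flange's). Camera axes: x right, y up, looking along -z (the intrinsics and any distortion apply to the point x, -y, -z); pixel columns grow to the right and rows downward; lengths in mm; the calibration is good to about 2 mm. A picture is of the moment at which its call begins: read the wrist's pose just before it. get_calibration takes no time and is no camera call.
- manip.finish_job(): hands the job in; it is judged then, once.
The state is a dict: "t": time; "joint_positions": joint angles; "joint_velocities": joint speeds; "joint_efforts": joint torques, N m; "tool_pos": TCP position; "tool_rot": TCP orientation; "force": force on the tool from outside, world axes, zero at the start; "torque": the same for the moment, N m; "gripper_width": finger opening in mm; "grip_force": force on a finger pad.
Only numpy, scipy, OpenCV 4.12 (cv2) and the standard library are available. Lean on these libraries where they do the work, as an engineer would, in place of code of your own. Each camera call takes 0.05 s, during which the arm holds its last target. There are 200 camera calls.

## Working session

There is one attempt and no reset: what is moved stays moved. The work goes in short steps, Python scripts to look and compute and a shell command to move; the robot and the scene stay as the last step left them, time stands still between calls to the robot, and variables do not carry over. Pictures are saved under pics/ and viewed, at most 10 in all, crops included, and the job is handed in when it is done.

```bash
mkdir -p pics
python3 - <<'E'
from rig import manip
import cv2,numpy as np
s=manip.observe(); print(s['t'],s['tool_pos'],s['tool_rot'],s['force'])
ims=[]
for n in("scene","top"):
    p,d=manip.camera(n); c=manip.get_calibration(n); print(n,{k:np.round(v,3).tolist() if not isinstance(v,str) else v for k,v in c.items()})
    np.savez(f"pics/{n}0.npz",p=p,d=d); cv2.imwrite(f"pics/{n}0.png",p[:,:,::-1])
E
```

```text
0.0 [ 208.75328634 -535.04960262  187.92811574] [-1.79895562e+02 -2.14822736e-02  2.13028435e+01] [-0.50547343  0.10596738 -0.54217281]
scene {'fx': 378.589, 'fy': 378.589, 'cx': 256.103, 'cy': 194.221, 'world_to_cam': [[-0.8, 0.6, 0.006, 489.814], [-0.34, -0.461, 0.82, 4.037], [0.495, 0.653, 0.573, -1659.482], [0.0, 0.0, 0.0, 1.0]]}
top {'fx': 390.749, 'fy': 390.749, 'cx': 260.671, 'cy': 192.076, 'world_to_cam': [[0.013, -1.0, -0.004, -92.601], [0.997, 0.013, 0.077, -580.46], [-0.077, -0.005, 0.997, -1354.779], [0.0, 0.0, 0.0, 1.0]]}
```

View pics/scene0.png

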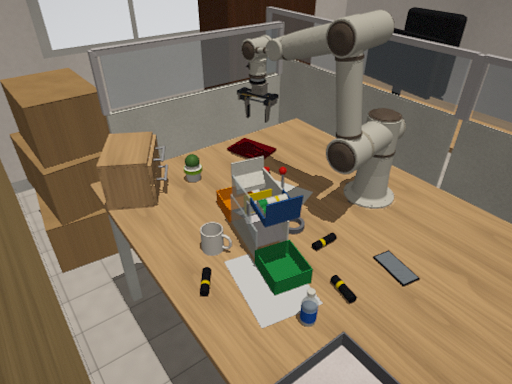

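View pics/top0.png

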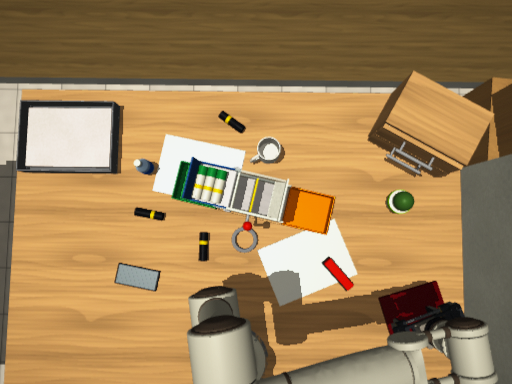

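Scene: the green bin (around 283,268 in scene) sits under the tray, at the chute's +y exit. The orange bin is on the other side. In the top view the knob is at about (247,226), the blue end plate near (190,175) and the hopper around (258,195). So the flap must go positive, with the knob towards chute -y (right in the top view).

```bash
cat > h.py <<'E'
import numpy as np,cv2
from rig import manip
def cloud(n,p,d):
    c=manip.get_calibration(n); v,u=np.mgrid[:384,:512]
    X=np.stack([(u-c['cx'])/c['fx']*d,-(v-c['cy'])/c['fy']*d,-d],-1)
    M=np.array(c['world_to_cam']); return (X-M[:3,3])@M[:3,:3]
E
python3 - <<'E'
from h import *
for n in("top","scene"):
    z=np.load(f"pics/{n}0.npz");p,d=z['p'],z['d'];W=cloud(n,p,d)
    hsv=cv2.cvtColor(p,cv2.COLOR_RGB2HSV);H,S,V=[hsv[...,i].astype(int) for i in range(3)]
    roi=(d>0)&(W[...,0]>300)&(W[...,0]<760)&(W[...,1]>-300)&(W[...,1]<250)
    def rep(name,m):
        m=m&roi
        if m.sum()<5: print(n,name,'none');return
        P=W[m]; r=cv2.minAreaRect(P[:,:2].astype(np.float32))
        print(n,name,m.sum(),'mean',P.mean(0).round(1),'min',P.min(0).round(),'max',P.max(0).round(),'rect',np.round(r[0],1),np.round(r[1],1),round(r[2],1))
    rep('knob',((H<6)|(H>174))&(S>180)&(V>90)&(W[...,2]>150))
    rep('blue',(H>100)&(H<130)&(S>120)&(W[...,2]>150))
    rep('bluetop',(H>100)&(H<130)&(S>120)&(W[...,2]>285))
    rep('wall285',(S<60)&(W[...,2]>268)&(W[...,2]<295))
    rep('walls240',(S<60)&(W[...,2]>232)&(W[...,2]<248))
    rep('flap',(H>20)&(H<35)&(S>150)&(W[...,2]>100)&(W[...,2]<215))
    rep('orange',(H>8)&(H<18)&(S>220)&(W[...,2]>52)&(W[...,2]<75))
    rep('green',(H>55)&(H<80)&(S>150)&(W[...,2]>52)&(W[...,2]<75))
    rep('stickgreen',(H>55)&(H<85)&(S>120)&(W[...,2]>200))
    rep('mug',(S<60)&(W[...,2]>75)&(W[...,2]<100)&(W[...,0]>560))
z=np.load("pics/top0.npz");a=z['p'][140:250,160:350];z2=np.load("pics/scene0.npz");b=z2['p'][145:255,200:320]
a=cv2.resize(a,None,fx=4,fy=4,interpolation=3)[:,:,::-1]
cv2.imwrite("pics/a.png",a)
E
```

```text
top knob 62 mean [465.3 -48.5 272.8] min [453. -60. 265.] max [476. -37. 282.] rect [464.4 -48.3] [22.9 22.9] 0.8
top blue 417 mean [598.3 105.7 261.4] min [519.  -6. 210.] max [659. 136. 298.] rect [588.2  65.6] [120.9 120.7] 77.7
top bluetop 101 mean [598.9 121.3 293.1] min [544. 108. 285.] max [659. 136. 298.] rect [601.1 121.1] [  6.4 118.1] 77.5
top wall285 82 mean [ 539.2 -149.6  283.8] min [ 480. -164.  268.] max [ 600. -136.  290.] rect [ 539.7 -149.9] [  5.  122.8] 77.4
top walls240 765 mean [569.3  28.1 240.3] min [ 483. -158.  232.] max [648. 122. 248.] rect [569.2 -17.5] [266.8 124.1] 77.5
top flap 84 mean [562.1 -63.4 188.9] min [509. -77. 110.] max [614. -50. 208.] rect [561.9 -62.4] [  9.4 107.2] 77.7
top orange 105 mean [ 547.1 -210.7   62.2] min [ 442. -299.   53.] max [ 598. -162.   70.] rect [ 520.8 -240.8] [139.6 132.3] 77.7
top green 55 mean [610.  183.8  60.3] min [525.  80.  52.] max [682. 218.  69.] rect [603.6 135.5] [142.1 130.9] 77.4
top stickgreen 263 mean [619.5  63.3 241.9] min [525.  18. 212.] max [650. 136. 293.] rect [582.6  75.1] [ 90.3 116.3] 72.1
t
[... 655 characters left out ...]
 [ 466. -162.  232.] max [642. 137. 248.] rect [555.1  -9.6] [282.4 159.9] 77.3
scene flap 154 mean [547.9 -57.3 189.8] min [ 483. -149.  127.] max [591. -45. 205.] rect [519.3 -82.5] [136.1  65.7] 35.6
scene orange 32 mean [ 584.7 -241.6   60.2] min [ 454. -299.   52.] max [ 603. -186.   69.] rect [ 546.4 -260.2] [161.8  94.7] 22.4
scene green 354 mean [614.4 140.4  58.9] min [527.  45.  52.] max [688. 225.  67.] rect [606.4 134.5] [158.7 134. ] 77.3
scene stickgreen 64 mean [623.5  48.1 243. ] min [607.  27. 235.] max [640.  76. 250.] rect [622.   52.9] [51.  24.5] 76.2
scene mug 501 mean [641.7 -35.5  85.2] min [ 560. -170.   75.] max [760.  51. 100.] rect [661.4 -45.1] [176.  231.5] 12.7
```

View pics/a.png

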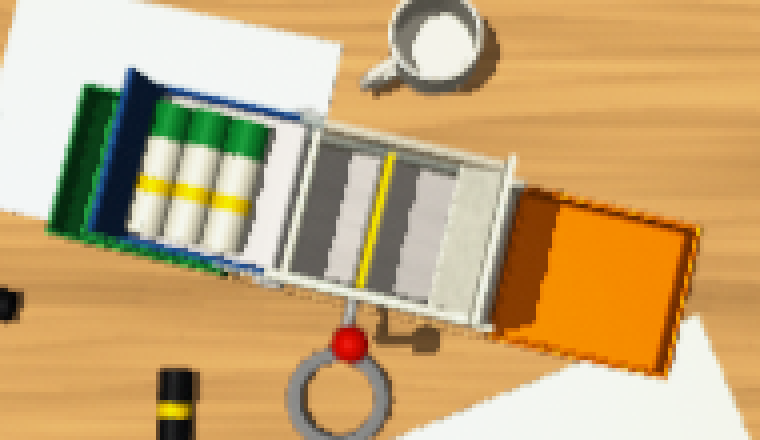

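The close-up shows the flap nearly upright, with its top edge at about (377,220) in the crop. The knob is at (350,343) over the tape roll, and three sticks lie in the tray. The chute's yaw is about -12.6° and its origin is near (560,-59). I'll lift, turn so tool x is chute +y, and close the fingers.

```bash
python3 -m handwheel '[[[0,0,-16],[0,0,-56.1],1],[[0,0,-16],[0,0,-56.1],1],[[0,0,-16],[0,0,-56.1],1],[[0,0,-16],[0,0,-56.1],1],[[0,0,-16],[0,0,-56.1],1],[[0,0,-16],[0,0,-56.1],1],[[0,0,-16],[0,0,-56.1],1],[[0,0,-16],[0,0,-56.1],1]]' 40
cat >> h.py <<'E'
from scipy.spatial.transform import Rotation as Rt
a=np.radians(-12.6); XC=np.array([np.cos(a),np.sin(a),0]);YC=np.array([-np.sin(a),np.cos(a),0]);ZC=np.array([0,0,1.])
C=np.stack([XC,YC,ZC])   # rows
def setorg():
    z=np.load("pics/top0.npz");p,d=z['p'],z['d'];W=cloud("top",p,d)
    return W
O=np.array([560,-59,0.])
def st():
    s=manip.observe(); q=(np.array(s['tool_pos'])-O)@C.T
    print('t',round(s['t'],2),'tcp world',np.round(s['tool_pos'],1),'chute',q.round(1),'rpy',np.round(s['tool_rot'],1),'F chute',(C@np.array(s['force'])).round(2),'grip',round(s['gripper_width'],1)); return s
E
python3 - <<'E'
from h import *
for n in("top","scene"):
    z=np.load(f"pics/{n}0.npz");p,d=z['p'],z['d'];W=(cloud(n,p,d)-O)@C.T
    hsv=cv2.cvtColor(p,cv2.COLOR_RGB2HSV);H,S,V=[hsv[...,i].astype(int) for i in range(3)]
    ok=(d>0)&(abs(W[...,0])<200)&(abs(W[...,1])<300)
    def r(name,m):
        P=W[m&ok]; print(n,name,len(P),'min',np.percentile(P,2,0).round(1),'max',np.percentile(P,98,0).round(1),'med',np.median(P,0).round(1))
    r('knob',((H<6)|(H>174))&(S>180)&(V>90)&(W[...,2]>200))
    r('wall',(S<60)&(W[...,2]>280)&(W[...,2]<290)&(W[...,1]<0))
    r('walls240',(S<60)&(W[...,2]>234)&(W[...,2]<246)&(W[...,1]<60))
    r('platetop',(H>100)&(H<130)&(S>120)&(W[...,2]>290))
    r('flaptop',(H>20)&(H<35)&(S>150)&(W[...,2]>190)&(W[...,2]<215)&(W[...,1]<30))
st()
E
```

```text
t: 0.77
tool_pos: [208.8, -535.6, 348.5]
tool_rot: [-180.0, -0.0, 77.7]
force: [0.4, 0.3, -1.0]
gripper_width: 40.5
grip_force: 0.0
top knob 62 min [-105.   -22.   265.4] max [-84.    1.2 277.7] med [-94.8 -10.6 273.3]
top wall 78 min [-58.3 -95.5 280.3] max [ 58.6 -90.7 288. ] med [ -1.6 -93.1 284.4]
top walls240 208 min [-61.5 -90.7 234.8] max [ 61.8  56.5 243.1] med [ 15.9 -16.8 239.3]
top platetop 79 min [-56.4 182.2 290.6] max [ 57.8 187.9 297.9] med [ -1.9 184.7 294.8]
top flaptop 58 min [-50.2  -7.4 193.2] max [ 49.5  -2.1 207. ] med [-2.000e-01 -4.900e+00  2.026e+02]
scene knob 45 min [-104.7  -12.6  260.5] max [-81.6   7.9 278.7] med [-9.020e+01 -2.000e-01  2.694e+02]
scene wall 58 min [-57.4 -95.4 280.1] max [ 61.5 -84.3 286.5] med [  0.7 -88.8 282.9]
scene walls240 215 min [-82.6 -91.9 234.5] max [ 63.4  57.3 245.4] med [ -2.7 -67.3 238.6]
scene platetop 78 min [-50.5 186.5 290.3] max [ 59.  193.5 296.7] med [  7.1 190.6 293.8]
scene flaptop 82 min [-47.7  -5.5 191.2] max [ 30.4   4.7 204.5] med [ -8.4   0.3 198.4]
t 0.77 tcp world [ 208.8 -535.6  348.5] chute [-238.7 -541.7  348.5] rpy [-180.    -0.    77.7] F chute [ 0.36  0.41 -0.96] grip 40.5
```

```bash
python3 -m handwheel '[[[4,1,0],[0,0,0],1],[[8,2,0],[0,0,0],1],[[12,3,0],[0,0,0],1],[[16,4,0],[0,0,0],1],[[20,5,0],[0,0,0],1],[[24,6,0],[0,0,0],1],[[28,7,0],[0,0,0],1],[[31,7.7,0],[0,0,0],1]]' 40 >/dev/null
python3 -m handwheel '[[[4,1,0],[0,0,0],1],[[8,2,0],[0,0,0],1],[[12,3,0],[0,0,0],1],[[16,4,0],[0,0,0],1],[[20,5,0],[0,0,0],1],[[24,6,0],[0,0,0],1],[[26.4,6.6,0],[0,0,0],1],[[26.4,6.6,0],[0,0,0],1]]' >/dev/null; python3 -c "from h import *;st()"
```

```text
t 2.1 tcp world [474.4  -2.6 348.2] chute [-95.8  36.3 348.2] rpy [-1.799e+02 -1.000e-01  7.770e+01] F chute [-0.31 -0.49 -0.5 ] grip 0.3
```

```bash
python3 -m handwheel '[[[0,0,3],[0,0,0],1],[[0,0,6],[0,0,0],1],[[0,0,9],[0,0,0],1],[[0,0,10.8],[0,0,0],1],[[0,0,10.8],[0,0,0],1],[[0,0,10.8],[0,0,0],1]]' >/dev/null; python3 -c "from h import *;st()"
python3 -m handwheel '[[[-0.4,0,0],[0,0,0],1],[[-0.8,0,0],[0,0,0],1],[[-1.2,0,0],[0,0,0],1],[[-1.6,0,0],[0,0,0],1],[[-2,0,0],[0,0,0],1],[[-2.4,0,0],[0,0,0],1],[[-2.8,0,0],[0,0,0],1],[[-3.2,0,0],[0,0,0],1]]' >/dev/null; python3 -c "from h import *;st()"
```

```text
t 2.6 tcp world [472.8  -7.1 240.3] chute [-96.4  31.6 240.3] rpy [-179.9    0.    77.4] F chute [ 0.34 -0.08  0.34] grip 0.3
t 3.27 tcp world [466.9 -38.3 241.2] chute [-9.540e+01 -1.000e-01  2.412e+02] rpy [179.9  -0.   77.4] F chute [0.21 1.33 0.32] grip 0.7
```

```bash
python3 -m handwheel '[[[-0.4,0,0.2],[0,0,0],1],[[-0.8,0,0.4],[0,0,0],1],[[-1.2,0,0.6],[0,0,0],1],[[-1.6,0,0.8],[0,0,0],1],[[-2,0,1],[0,0,0],1],[[-2.4,0,1.2],[0,0,0],1],[[-2.6,0,1.2],[0,0,0],1],[[-2.8,0,1.2],[0,0,0],1]]' >/dev/null; python3 -c "from h import *;st()"
for i in 1 ; do python3 -m handwheel '[[[-0.2,0,0.1],[0,0,0],1],[[-0.4,0,0.2],[0,0,0],1]]' >/dev/null; python3 -c "from h import *;st()"; done
```

```text
t 3.93 tcp world [460.1 -65.3 228.3] chute [-96.1 -27.9 228.3] rpy [-179.9   -0.    77.4] F chute [-0.19  1.8  -0.29] grip 0.5
t 4.1 tcp world [459.5 -69.3 226.9] chute [-95.8 -32.  226.9] rpy [-180.     0.    77.4] F chute [0.81 0.85 0.46] grip 0.5
```

```bash
g(){ python3 -c "from h import *;st()"|cut -d' ' -f2,8-; }
python3 -m handwheel '[[[-0.2,0,0.1],[0,0,0],1],[[-0.3,0,0.1],[0,0,0],1]]' >/dev/null; g
python3 -m handwheel '[[[-0.2,0,0.1],[0,0,0],1],[[-0.3,0,0.1],[0,0,0],1]]' >/dev/null; g
python3 -m handwheel '[[[-0.2,0,0.1],[0,0,0],1],[[-0.3,0,0.1],[0,0,0],1]]' >/dev/null; g
python3 -m handwheel '[[[-0.2,0,0.1],[0,0,0],1],[[-0.3,0,0.1],[0,0,0],1]]' >/dev/null; g
```

```text
4.27 225.8] chute [-95.7 -35.  225.8] rpy [180.    0.   77.4] F chute [-0.34  3.15 -0.3 ] grip 0.4
4.43 chute [-95.7 -38.  224.7] rpy [-180.    -0.    77.4] F chute [ 0.35  2.32 -0.2 ] grip 0.4
4.6 chute [-95.7 -41.  223.7] rpy [-180.    -0.    77.4] F chute [-0.49  2.61 -0.34] grip 0.8
4.77 222.7] chute [-95.8 -44.  222.7] rpy [-180.    -0.    77.4] F chute [-0.68  1.95 -0.32] grip 0.5
```

```bash
g(){ python3 -c "from h import *;st()"|cut -d' ' -f2,8-; }
python3 -m handwheel '[[[-0.1,0,0.1],[0,0,0],1],[[-0.2,0,0.1],[0,0,0],1]]' >/dev/null; g
python3 -m handwheel '[[[-0.1,0,0],[0,0,0],1],[[-0.2,0,0],[0,0,0],1]]' >/dev/null; g
python3 -m handwheel '[[[-0.1,0,0.1],[0,0,0],1],[[-0.2,0,0.1],[0,0,0],1]]' >/dev/null; g
python3 -m handwheel '[[[-0.1,0,0],[0,0,0],1],[[-0.2,0,0],[0,0,0],1]]' >/dev/null; g
```

```text
4.93 221.8] chute [-95.7 -46.  221.8] rpy [-180.     0.    77.4] F chute [-0.64  0.78 -0.01] grip 0.7
5.1 chute [-95.7 -47.9 221.8] rpy [-180.    -0.    77.4] F chute [ 0.44  1.42 -0.36] grip 0.3
5.27 chute [-95.7 -50.  220.9] rpy [180.    0.   77.4] F chute [0.56 1.84 0.19] grip 0.3
5.43 chute [-95.7 -51.9 220.9] rpy [-180.    -0.    77.4] F chute [-0.23  1.01 -0.04] grip 0.2
```

```bash
g(){ python3 -c "from h import *;st()"|cut -d' ' -f2,8-; }
python3 -m handwheel '[[[-0.1,0,0.1],[0,0,0],1],[[-0.2,0,0.1],[0,0,0],1]]' >/dev/null; g
python3 -m handwheel '[[[-0.1,0,0],[0,0,0],1],[[-0.2,0,0],[0,0,0],1]]' >/dev/null; g
python3 -m handwheel '[[[-0.1,0,0.1],[0,0,0],1],[[-0.2,0,0.1],[0,0,0],1]]' >/dev/null; g
python3 -m handwheel '[[[-0.1,0,0],[0,0,0],1],[[-0.2,0,0],[0,0,0],1]]' >/dev/null; g
```

```text
5.6 chute [-95.7 -54.  219.9] rpy [180.    0.   77.4] F chute [-0.41  1.74  0.26] grip 0.3
5.77 chute [-95.7 -55.9 219.9] rpy [-180.    -0.    77.4] F chute [ 0.34  1.61 -0.32] grip 0.5
5.93 chute [-95.7 -58.  218.8] rpy [-180.     0.    77.4] F chute [-0.6   1.61  0.53] grip 0.4
6.1 218.9] chute [-95.7 -59.3 218.9] rpy [-1.80e+02 -1.00e-01  7.74e+01] F chute [ 0.61  5.19 -0.64] grip 0.3
```

```bash
g(){ python3 -c "from h import *;st()"|cut -d' ' -f2,8-; }
python3 -m handwheel '[[[-0.1,0,0],[0,0,0],1],[[-0.1,0,0],[0,0,0],1]]' >/dev/null; g
```

```text
6.27 chute [-95.7 -59.4 218.8] rpy [-180.    -0.2   77.4] F chute [0.32 7.18 0.93] grip 0.9
```

The force rises while the position stays put, so the flap is at its stop (about 0.63 rad). Backing off, lifting and moving out beyond the tray plate.

```bash
g(){ python3 -c "from h import *;st()"|cut -d' ' -f2,8-; }
python3 -m handwheel '[[[1,0,0],[0,0,0],1],[[2,0,0],[0,0,0],1],[[2,0,-3],[0,0,0],1],[[2,0,-6],[0,0,0],1],[[2,0,-9],[0,0,0],1],[[2,0,-12],[0,0,0],1],[[2,0,-13],[0,0,0],1]]' >/dev/null; g
python3 -m handwheel '[[[4,1.4,0],[0,0,0],1],[[8,2.8,0],[0,0,0],1],[[11.5,4.2,0],[0,0,0],1],[[15,5.6,0],[0,0,0],1],[[18.5,7,0],[0,0,0],1],[[22,8.4,0],[0,0,0],1],[[25,9.5,0],[0,0,0],1],[[27,9.6,0],[0,0,0],1]]' >/dev/null; g
python3 - <<'E'
from h import *
ps=[]
for n in("top","scene"):
    p,d=manip.camera(n); np.savez(f"pics/{n}1.npz",p=p,d=d)
    W=(cloud(n,p,d)-O)@C.T;hsv=cv2.cvtColor(p,cv2.COLOR_RGB2HSV);H,S,V=[hsv[...,i].astype(int) for i in range(3)]
    P=W[((H<6)|(H>174))&(S>180)&(V>90)&(W[...,2]>150)&(d>0)&(abs(W[...,0])<150)&(abs(W[...,1])<150)]; print(n,len(P),np.median(P,0) if len(P) else '')
    c=p[140:250,160:350] if n=="top" else p[140:260,180:330]
    ps.append(cv2.resize(c,(600,300)))
cv2.imwrite("pics/b.png",np.vstack(ps)[:,:,::-1])
E
```

```text
6.85 chute [-94.2 -40.7 353.8] rpy [1.796e+02 1.000e-01 7.740e+01] F chute [-0.18  0.89  0.6 ] grip 0.4
7.52 chute [  0.6 232.2 346.3] rpy [-179.9    0.    77.5] F chute [-0.1  -0.89 -0.85] grip 0.5
top 60 [-94.0775848  -80.84609601 247.62352267]
scene 0
```

View pics/b.png

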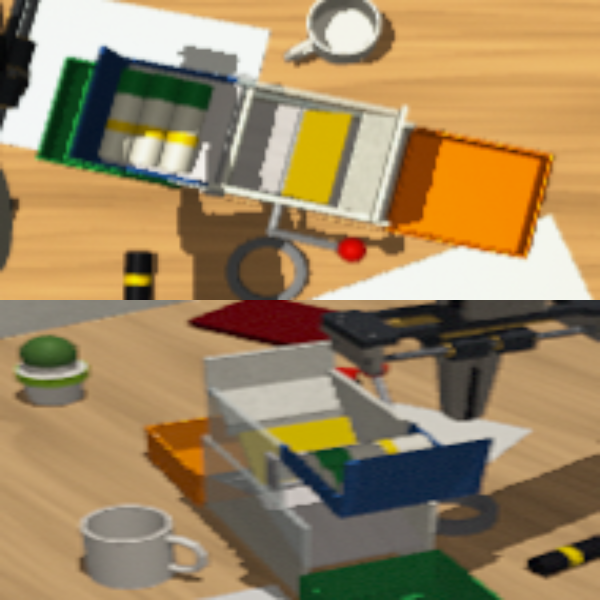

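The flap now leans over to -y, with the knob at about (352,250) in the top half. The tray and its three sticks are undisturbed. Descending outside the plate.

```bash
g(){ python3 -c "from h import *;st()"|cut -d' ' -f2,8-; }
python3 -m handwheel '[[[0,0,3],[0,0,0],1],[[0,0,6],[0,0,0],1],[[0,0,8.5],[0,0,0],1],[[0,0,8.5],[0,0,0],1],[[-1.2,0,8.5],[0,0,0],1],[[-2.2,0,8.5],[0,0,0],1],[[-2.6,0,8.5],[0,0,0],1],[[-2.6,0,8.5],[0,0,0],1]]' >/dev/null; g
python3 -m handwheel '[[[-0.2,0,0],[0,0,0],1],[[-0.4,0,0],[0,0,0],1],[[-0.6,0,0],[0,0,0],1],[[-0.8,0,0],[0,0,0],1],[[-0.8,0,0],[0,0,0],1]]' >/dev/null; g
```

```text
8.28 chute [  1.6 201.7 266.5] rpy [179.8  -0.   77.3] F chute [-0.19  0.16 -0.33] grip 0.6
8.7 chute [  1.  199.6 266.5] rpy [179.7  -0.5  77.5] F chute [ 0.9  12.42  4.58] grip 0.7
```

Run:
```python
from h import *
st()
ps=[]
for n in("top","scene"):
    p,d=manip.camera(n); np.savez(f"pics/{n}2.npz",p=p,d=d)
    c=p[140:250,130:320] if n=="top" else p[120:270,180:330]
    ps.append(cv2.resize(c,(600,300) if n=="top" else (300,300)))
cv2.imwrite("pics/c0.png",ps[0][:,:,::-1]);
cv2.imwrite("pics/c.png",np.vstack([ps[0],np.hstack([ps[1],cv2.resize(manip.camera("wrist")[0],(300,300))])])[:,:,::-1])
st()
```

```text
t 8.7 tcp world [604.5 135.6 266.5] chute [  1.  199.6 266.5] rpy [179.7  -0.5  77.5] F chute [ 0.9  12.42  4.58] grip 0.7
t 8.85 tcp world [604.6 135.7 266.4] chute [  1.  199.7 266.4] rpy [179.7  -0.5  77.6] F chute [ 0.65 11.53  4.58] grip 0.3
```

View pics/c.png

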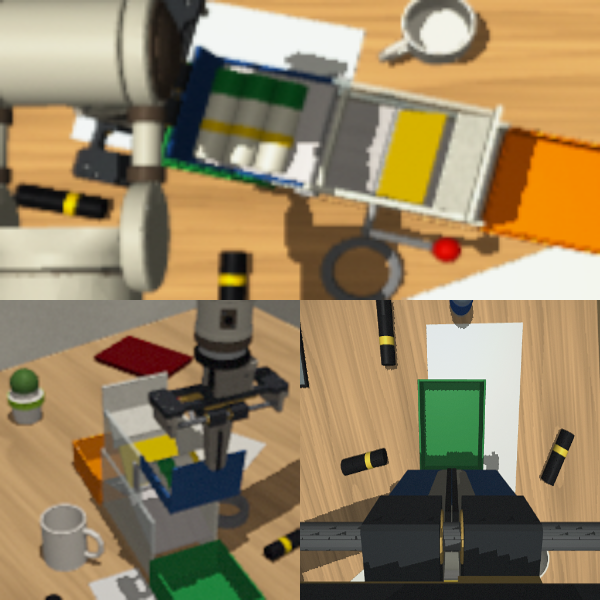

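Run:
```python
from h import *
z=np.load("pics/scene2.npz");p,d=z['p'],z['d'];W=(cloud("scene",p,d)-O)@C.T
c=manip.get_calibration("scene");M=np.array(c['world_to_cam'])
def pr(q):
    w=np.array(q)@C+O; k=M[:3,:3]@w+M[:3,3]; return (c['cx']+c['fx']*k[0]/-k[2], c['cy']-c['fy']*k[1]/-k[2], -k[2])
for zz in (266,280,295,310,330):
    u,v,dd=pr([1,199.7,zz]); i,j=int(round(v)),int(round(u)); print(zz,(round(u),round(v)),round(dd),d[i,j],W[i,j].round(1),p[i,j])
hsv=cv2.cvtColor(p,cv2.COLOR_RGB2HSV);H,S=hsv[...,0],hsv[...,1]
m=(H>100)&(H<130)&(S>120)&(W[...,2]>200)&(W[...,1]>150)&(abs(W[...,0])<90)
P=W[m]; print(P.min(0),P.max(0)); 
for lo in range(215,300,10):
    q=P[(P[:,2]>=lo)&(P[:,2]<lo+10)]; print(lo,len(q),np.median(q,0).round(1) if len(q) else '')
cv2.imwrite("pics/d.png",cv2.resize(p[165:245,225:325],None,fx=7,fy=7,interpolation=0)[:,:,::-1])
```

```text
266 (286, 210) 1119 1137.9518 [ -5.5 186.7 254.3] [18 39 66]
280 (287, 206) 1111 1127.8615 [ -6.9 188.7 270.2] [20 40 66]
295 (287, 202) 1103 1087.8326 [  6.7 210.5 303.6] [80 74 68]
310 (287, 198) 1094 1079.7609 [  7.4 210.2 317.7] [69 65 61]
330 (287, 192) 1083 1064.6619 [  9.7 212.  340.3] [77 71 65]
[-88.99268926 150.74279401 210.38582845] [ 63.76367147 229.48643279 478.93475289]
215 96 [ 14.5 183.6 219.4]
225 91 [ 18.6 184.8 230.7]
235 95 [  6.8 185.8 239.6]
245 82 [  8.  186.6 250.7]
255 77 [  4.9 187.8 259.7]
265 83 [  6.9 188.8 269.6]
275 70 [ 22.3 189.5 279.7]
285 70 [ 26.6 190.1 289.8]
295 21 [ 20.5 189.9 295.9]
```

View pics/d.png

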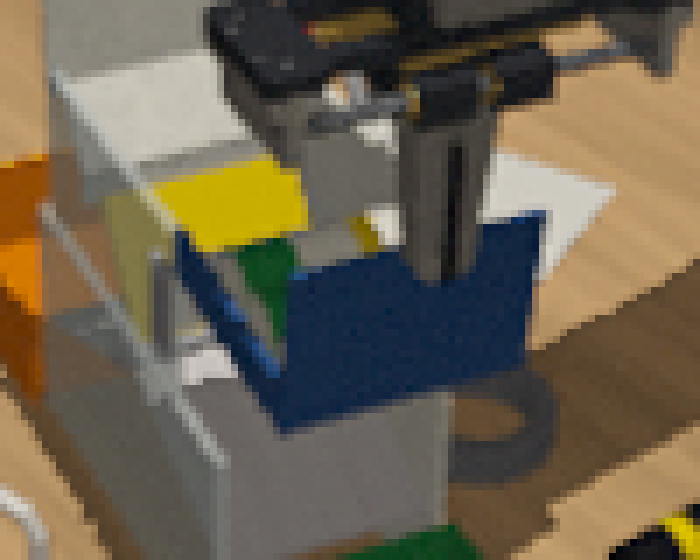

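Run:
```python
from h import *
z=np.load("pics/scene2.npz");p,d=z['p'],z['d'];W=(cloud("scene",p,d)-O)@C.T
for u in (286,288,290):
  for v in range(196,210): print(u,v,d[v,u],W[v,u].round(1),p[v,u])
s=manip.observe();print(s['joint_positions'],s['torque'],s['joint_efforts'])
```

```text
286 196 1076.7529 [  9.9 208.2 324.1] [73 69 62]
286 197 1073.6483 [ 11.9 211.9 323.5] [74 70 62]
286 198 1080.9126 [  9.5 208.2 317. ] [73 68 62]
286 199 1083.7301 [  9.  207.7 313. ] [75 70 65]
286 200 1081.2573 [ 10.7 210.9 312.1] [75 70 65]
286 201 1082.1649 [ 11.  211.8 309.2] [76 71 64]
286 202 1087.262 [  9.6 209.7 303.9] [82 77 69]
286 203 1088.9545 [  9.6 210.  300.5] [81 76 69]
286 204 1095.2437 [  7.7 207.2 294.4] [76 72 66]
286 205 1090.8578 [ 10.1 211.7 294.7] [55 56 67]
286 206 1126.1365 [ -3.5 188.7 271.2] [19 40 67]
286 207 1125.482 [ -2.5 190.7 269.2] [20 40 66]
286 208 1131.1724 [ -4.2 188.3 263.3] [21 39 67]
286 209 1133.3479 [ -4.3 188.3 259.5] [16 38 64]
288 196 1077.7737 [  4.3 209.8 323.5] [55 51 46]
288 197 1078.246 [  4.8 210.9 320.9] [54 52 50]
288 198 1081.2057 [  4.2 210.3 316.8] [43 45 41]
288 199 1082.0148 [  4.5 211.3 314. ] [44 44 40]
288 200 1087.3785 [  3.  209.  308.6] [33 31 30]
288 201 1087.5769 [  3.6 210.4 306.1] [35 35 33]
288 202 1088.7026 [  3.8 211.1 303.1] [29 29 27]
288 203 1088.9685 [  4.3 212.4 300.5] [29 25 26]
288 204 1094.4893 [  2.7 
[... 477 characters left out ...]
290 200 1087.5192 [ -2.3 211.3 308.5] [50 45 44]
290 201 1089.0033 [ -2.3 211.7 305.3] [53 49 47]
290 202 1092.3438 [ -3.  210.9 301. ] [56 52 47]
290 203 1095.8589 [ -3.8 210.  296.5] [53 50 46]
290 204 1095.6547 [ -3.  211.6 294.3] [34 41 53]
290 205 1129.8998 [-16.6 189.4 271.5] [16 37 65]
290 206 1134.2827 [-17.7 187.9 266.4] [17 36 64]
290 207 1135.5135 [-17.5 188.6 263.2] [22 38 66]
290 208 1141.4775 [-19.3 186.1 257.2] [20 40 64]
290 209 1142.7932 [-19.2 186.8 253.9] [14 37 64]
[ 1.2500547  13.06648001 78.24368477  0.41868299 88.31132243 13.68117478] [ 2.05414786 -0.67885822  0.04744198] [-6.50663450e+00 -3.97900665e+01 -2.98072475e+01 -3.47034954e+00
  1.05825059e+00  6.10699353e-03]
```

Run:
```python
from h import *
for f,n,q0 in (("scene1","scene",(0.6,232.2,346.3)),):
    z=np.load(f"pics/{f}.npz");p,d=z['p'],z['d'];W=(cloud(n,p,d)-O)@C.T
    m=(d>0)&(abs(W[...,0]-q0[0])<25)&(abs(W[...,1]-q0[1])<30)&(W[...,2]>300)&(W[...,2]<400)
    P=W[m];print(f,len(P),P.min(0),P.max(0))
    for lo in range(300,400,8):
        q=P[(P[:,2]>=lo)&(P[:,2]<lo+8)]; print(lo,len(q),q.min(0).round(),q.max(0).round()) if len(q) else 0
```

```text
scene1 99 [-15.58310434 228.69659317 369.54681941] [ 14.86832842 248.94455722 399.86269757]
364 2 [ -5. 244. 370.] [  1. 244. 371.]
372 23 [-15. 231. 373.] [ 13. 249. 379.]
380 29 [-13. 229. 381.] [ 13. 247. 388.]
388 28 [-16. 230. 388.] [ 14. 248. 396.]
396 17 [-14. 230. 396.] [ 15. 249. 400.]
```

The images show that the closed fingertip really ends about 25 mm above the reported TCP, so it's only catching the plate's top edge. I'll back off, go lower and approach again.

```bash
g(){ python3 -c "from h import *;st()"|cut -d' ' -f2,8-; }
python3 -m handwheel '[[[1,0,0],[0,0,0],1],[[2,0,0],[0,0,0],1],[[3,0,0],[0,0,0],1],[[3,0,0],[0,0,0],1],[[3,0,1.5],[0,0,0],1],[[3,0,3],[0,0,0],1],[[3,0,3],[0,0,0],1],[[3,0,3],[0,0,0],1]]' >/dev/null; g
python3 - <<'E'
from h import *
s=st()
p,d=manip.camera("scene");W=(cloud("scene",p,d)-O)@C.T
q0=(np.array(s['tool_pos'])-O)@C.T
m=(d>0)&(abs(W[...,0]-q0[0])<18)&(abs(W[...,1]-q0[1])<25)&(W[...,2]>215)&(W[...,2]<340)
P=W[m];print(np.percentile(P,[0,1,3,50,99],axis=0).round(1))
m=(W[...,2]>280)&(W[...,2]<300)&(abs(W[...,0])<58)&(W[...,1]>170)&(W[...,1]<200);print('plate',np.median(W[m],0))
E
```

```text
9.52 chute [ -0.4 224.8 232.8] rpy [-1.798e+02  1.000e-01  7.740e+01] F chute [ 0.56 -1.07  0.75] grip 0.4
t 9.52 tcp world [608.6 160.5 232.8] chute [ -0.4 224.8 232.8] rpy [-1.798e+02  1.000e-01  7.740e+01] F chute [ 0.56 -1.07  0.75] grip 0.4
[[-18.  217.1 257.8]
 [-16.2 218.3 258.6]
 [-15.2 220.  262. ]
 [  3.6 235.5 299.8]
 [ 17.3 239.3 334.1]]
plate [ 24.57129156 190.43223855 288.35995109]
```

```bash
g(){ python3 -c "from h import *;st()"|cut -d' ' -f2,8-; }
python3 -m handwheel '[[[-1,0,0],[0,0,0],1],[[-2,0,0],[0,0,0],1],[[-2.4,0,-0.2],[0,0,0],1],[[-2.4,0,-0.2],[0,0,0],1]]' >/dev/null; g
python3 -m handwheel '[[[-0.1,0,-0.1],[0,0,0],1],[[-0.2,0,-0.3],[0,0,0],1],[[-0.4,0,-0.6],[0,0,0],1],[[-0.6,0,-0.8],[0,0,0],1],[[-0.8,0,-1.1],[0,0,0],1],[[-0.8,0,-1.1],[0,0,0],1]]' >/dev/null; g
python3 - <<'E'
from h import *
p,d=manip.camera("scene");W=(cloud("scene",p,d)-O)@C.T
hsv=cv2.cvtColor(p,cv2.COLOR_RGB2HSV);H,S=hsv[...,0],hsv[...,1]
m=(H>100)&(H<130)&(S>120)&(W[...,2]>200)&(W[...,1]>150)&(W[...,1]<200)&(abs(W[...,0])<65)
P=W[m]; k=np.polyfit(P[:,2],P[:,1],1);print('theta',0.1-np.arctan(k[0]),'top',np.percentile(P[:,2],98))
E
```

```text
9.9 chute [  0.9 200.6 237.2] rpy [ 1.799e+02 -1.000e-01  7.730e+01] F chute [ 0.8   2.72 -0.59] grip 0.6
10.4 ] chute [  0.4 193.5 248. ] rpy [179.9  -0.   77.4] F chute [0.78 4.22 1.16] grip 0.1
theta 0.05552888314642292 top 305.3513501087285
```

```bash
g(){ python3 -c "from h import *;st()"|cut -d' ' -f2,8-; }
python3 -m handwheel '[[[-0.2,0,-0.3],[0,0,0],1],[[-0.4,0,-0.6],[0,0,0],1],[[-0.6,0,-0.9],[0,0,0],1],[[-0.8,0,-1.2],[0,0,0],1],[[-1,0,-1.5],[0,0,0],1],[[-1.2,0,-1.8],[0,0,0],1],[[-1.4,0,-2.1],[0,0,0],1],[[-1.4,0,-2.1],[0,0,0],1]]' >/dev/null; g
python3 -m handwheel '[[[-0.2,0,-0.2],[0,0,0],1],[[-0.4,0,-0.5],[0,0,0],1],[[-0.6,0,-0.7],[0,0,0],1],[[-0.8,0,-1],[0,0,0],1],[[-1,0,-1.2],[0,0,0],1],[[-1.3,0,-1.5],[0,0,0],1],[[-1.6,0,-1.7],[0,0,0],1],[[-1.8,0,-1.9],[0,0,0],1]]' >/dev/null; g
cat > look.py <<'E'
from h import *
import sys
tag=sys.argv[1];st();ps=[]
for n in("top","scene"):
    p,d=manip.camera(n); np.savez(f"pics/{n}_{tag}.npz",p=p,d=d)
    c=p[130:250,130:340] if n=="top" else p[140:300,190:350]
    ps.append(cv2.resize(c,(525,300) if n=="top" else (300,300),interpolation=2))
ps[1]=np.hstack([ps[1],np.zeros((300,225,3),np.uint8)])
cv2.imwrite(f"pics/{tag}.png",np.vstack(ps)[:,:,::-1])
W=(cloud("scene",p,d)-O)@C.T
hsv=cv2.cvtColor(p,cv2.COLOR_RGB2HSV);H,S=hsv[...,0],hsv[...,1]
m=(H>100)&(H<130)&(S>120)&(W[...,2]>230)&(W[...,1]>100)&(W[...,1]<200)&(abs(W[...,0])<65)
P=W[m]; print('blue top z',np.percentile(P[:,2],98))
E
python3 look.py e
```

```text
11.12 chute [  0.4 180.1 269.2] rpy [ 1.799e+02 -1.000e-01  7.740e+01] F chute [-0.36  6.17  1.62] grip 0.4
11.78 288.6] chute [  0.5 162.5 288.6] rpy [179.9  -0.2  77.5] F chute [-0.85  6.82  4.56] grip 0.4
t 11.78 tcp world [595.9  99.5 288.6] chute [  0.5 162.5 288.6] rpy [179.9  -0.2  77.5] F chute [-0.85  6.82  4.56] grip 0.4
blue top z 344.156863304238
```

View pics/e.png

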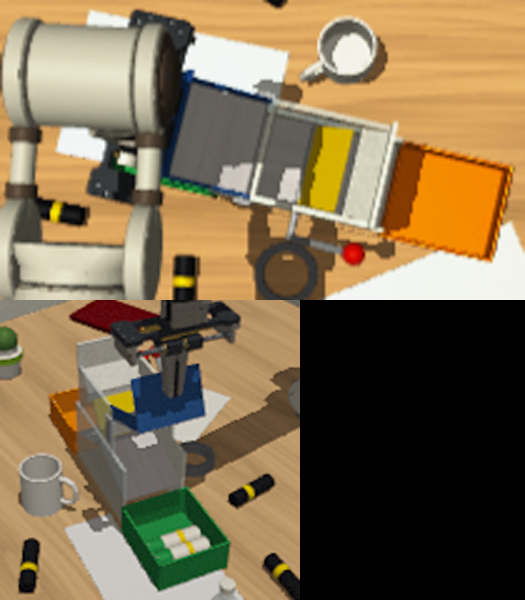

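The tray is empty and sticks lie in the green bin (about 185,540 in the lower view). Lowering the tray gently along the reverse path.

```bash
g(){ python3 -c "from h import *;st()"|cut -d' ' -f2,8-; }
python3 -m handwheel '[[[0.2,0,0.2],[0,0,0],1],[[0.4,0,0.4],[0,0,0],1],[[0.6,0,0.6],[0,0,0],1],[[0.8,0,0.8],[0,0,0],1],[[1,0,1],[0,0,0],1],[[1.2,0,1.2],[0,0,0],1],[[1.4,0,1.5],[0,0,0],1],[[1.6,0,1.7],[0,0,0],1]]' >/dev/null; g
python3 -m handwheel '[[[0.2,0,0.2],[0,0,0],1],[[0.3,0,0.4],[0,0,0],1],[[0.5,0,0.7],[0,0,0],1],[[0.6,0,0.9],[0,0,0],1],[[0.8,0,1.2],[0,0,0],1],[[0.9,0,1.4],[0,0,0],1],[[1.1,0,1.7],[0,0,0],1],[[1.2,0,1.9],[0,0,0],1]]' >/dev/null; g
python3 -m handwheel '[[[0.1,0,0.2],[0,0,0],1],[[0.2,0,0.4],[0,0,0],1],[[0.3,0,0.6],[0,0,0],1],[[0.4,0,0.8],[0,0,0],1],[[0.5,0,0.9],[0,0,0],1],[[0.6,0,1],[0,0,0],1],[[0.7,0,1.1],[0,0,0],1],[[0.7,0,1.1],[0,0,0],1]]' >/dev/null; g
```

```text
12.55 chute [  0.4 178.9 270.8] rpy [179.9  -0.2  77.5] F chute [-0.28  6.79  2.21] grip 0.4
13.22 chute [  0.4 191.2 251.5] rpy [179.9  -0.2  77.5] F chute [-0.13  8.71  2.82] grip 0.4
13.88 chute [  0.4 198.3 240.9] rpy [179.9  -0.2  77.5] F chute [-0.23  9.37  2.71] grip 0.9
```

```bash
g(){ python3 -c "from h import *;st()"|cut -d' ' -f2,8-; }
python3 -m handwheel '[[[0,0,0.1],[0,0,0],1],[[0.1,0,0.1],[0,0,0],1],[[0.1,0,0.2],[0,0,0],1],[[0.2,0,0.2],[0,0,0],1]]' >/dev/null; g
python3 -m handwheel '[[[0.05,0,0],[0,0,0],1],[[0.1,0,0.1],[0,0,0],1],[[0.1,0,0.1],[0,0,0],1]]' >/dev/null; g
python3 -m handwheel '[[[0.05,0,0],[0,0,0],1],[[0.1,0,0],[0,0,0],1],[[0.1,0,0],[0,0,0],1]]' >/dev/null; g
python3 -m handwheel '[[[0.05,0,0],[0,0,0],1],[[0.1,0,0],[0,0,0],1],[[0.1,0,0],[0,0,0],1]]' >/dev/null; g
python3 look.py f
```

```text
14.22 chute [  0.4 199.7 238.8] rpy [ 1.799e+02 -1.000e-01  7.750e+01] F chute [1.41 4.81 2.49] grip 0.2
14.47 chute [  0.4 200.5 237.4] rpy [ 1.799e+02 -1.000e-01  7.740e+01] F chute [-0.63  6.11  1.63] grip 0.7
14.72 chute [  0.3 200.4 237.3] rpy [180.   -0.   77.4] F chute [0.17 4.43 2.14] grip 0.6
14.97 chute [2.000e-01 2.005e+02 2.365e+02] rpy [-1.80e+02  1.00e-01  7.74e+01] F chute [-0.49  0.77  0.35] grip 0.3
t 14.97 tcp world [603.9 136.7 236.5] chute [2.000e-01 2.005e+02 2.365e+02] rpy [-1.80e+02  1.00e-01  7.74e+01] F chute [-0.49  0.77  0.35] grip 0.3
blue top z 295.98797007439464
```

Tray is at rest (top edge 296 mm again, force gone). Retreating outward slowly, then up, and checking.

```bash
python3 -m handwheel '[[[0.2,0,0],[0,0,0],1],[[0.6,0,0],[0,0,0],1],[[1.6,0,0],[0,0,0],1],[[3,0,0],[0,0,0],1],[[3,0,-3],[0,0,0],1],[[3,0,-6],[0,0,0],1],[[3,0,-9],[0,0,0],1],[[3,0,-12],[0,0,0],1]]' >/dev/null
python3 -m handwheel '[[[-2,-4,-2],[0,0,0],1],[[-2,-8,-4],[0,0,0],1],[[-2,-12,-4],[0,0,0],1],[[-2,-16,-4],[0,0,0],1],[[-2,-18,-4],[0,0,0],1],[[-2,-18,-4],[0,0,0],1]]' >/dev/null
python3 look.py g
python3 - <<'E'
from h import *
t=np.load("pics/top_g.npz");s=np.load("pics/scene_g.npz")
A=cv2.resize(t['p'][130:250,150:350],(700,300),interpolation=2);B=cv2.resize(s['p'][235:300,240:320],(369,300),interpolation=2);D=cv2.resize(s['p'][145:255,210:310],(331,300),interpolation=2)
cv2.imwrite("pics/g2.png",np.vstack([A[:,:,],np.hstack([B,D])])[:,:,::-1])
W=(cloud("top",t['p'],t['d'])-O)@C.T;hsv=cv2.cvtColor(t['p'],cv2.COLOR_RGB2HSV);H,S,V=[hsv[...,i] for i in range(3)]
P=W[((H<6)|(H>174))&(S>180)&(V>90)&(W[...,2]>150)&(t['d']>0)&(abs(W[...,0])<150)&(abs(W[...,1])<150)];print(len(P),np.median(P,0) if len(P) else '')
E
```

```text
t 16.23 tcp world [427.5 188.6 399. ] chute [-183.3  212.7  399. ] rpy [ 1.799e+02 -1.000e-01  7.760e+01] F chute [-0.11 -0.22  0.48] grip 0.3
blue top z 295.4682113408327
61 [-93.932325   -81.12041782 247.0007438 ]
```

View pics/g2.png

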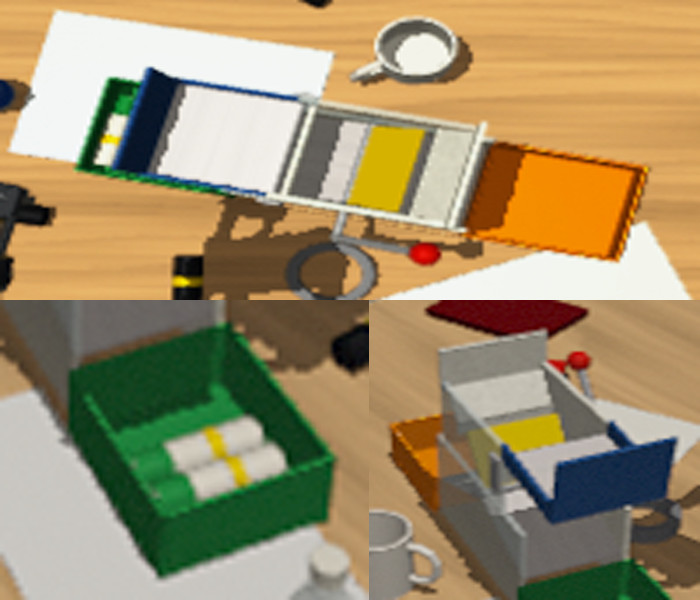

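Run:
```python
from h import *
for n in("top","scene"):
    z=np.load(f"pics/{n}_g.npz");p,d=z['p'],z['d'];W=(cloud(n,p,d)-O)@C.T
    hsv=cv2.cvtColor(p,cv2.COLOR_RGB2HSV);H,S,V=[hsv[...,i].astype(int) for i in range(3)]
    m=(d>0)&(H>20)&(H<35)&(S>130)&(abs(W[...,0])<75)&(W[...,1]>100)&(W[...,1]<290)&(W[...,2]<120)
    m|=False
    k,l,s,c=cv2.connectedComponentsWithStats(m.astype(np.uint8))
    for i in range(1,k): print(n,s[i,4],W[l==i].min(0).round(),W[l==i].max(0).round())
    g=(d>0)&(H>55)&(H<80)&(S>150)&(abs(W[...,0])<90)&(W[...,1]>80)&(W[...,1]<290)&(W[...,2]>50)&(W[...,2]<75)
    print('bin rim y',W[g][:,1].min(),W[g][:,1].max())
c=manip.get_calibration("wrist");print({k:np.round(v,2).tolist() for k,v in c.items() if k!='name'})
```

```text
top 18 [-20. 248.  12.] [-11. 272.  38.]
top 1 [-59. 289.  -1.] [-59. 289.  -1.]
top 2 [-68. 258.  61.] [-67. 260.  66.]
top 2 [-68. 243.  63.] [-67. 247.  67.]
top 2 [-68. 230.  62.] [-67. 233.  63.]
top 1 [-67. 215.  64.] [-67. 215.  64.]
top 2 [-67. 197.  61.] [-67. 202.  67.]
top 2 [-68. 185.  58.] [-67. 187.  61.]
top 2 [-68. 170.  62.] [-67. 173.  64.]
top 1 [-67. 156.  60.] [-67. 156.  60.]
top 3 [-67. 135.  61.] [-66. 142.  66.]
top 1 [-68. 127.  65.] [-68. 127.  65.]
top 3 [-68. 119.   2.] [-66. 124.  65.]
bin rim y 128.62965943486682 270.7179290548178
scene 37 [-31. 159.   1.] [ -7. 239.  36.]
bin rim y 120.41935225102164 279.4818808271882
{'fx': 335.72, 'fy': 335.72, 'cx': 258.59, 'cy': 188.71, 'T_tool_cam': [[-0.0, 0.97, 0.24, 64.79], [1.0, 0.0, 0.0, 0.17], [0.0, 0.24, -0.97, -195.37], [0.0, 0.0, 0.0, 1.0]]}
```

Run:
```python
from h import *
p,d=manip.camera("wrist");cv2.imwrite("pics/w.png",p[:,:,::-1])
```

```text
(no output)
```

View pics/w.png

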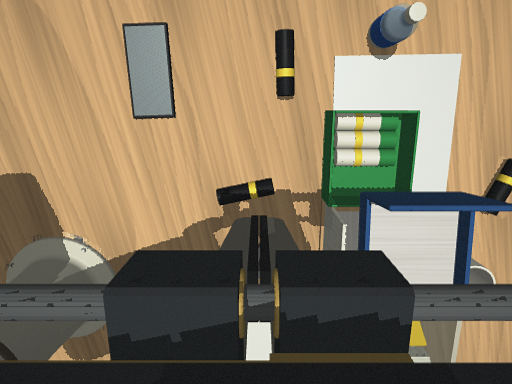

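The wrist view shows all three sticks side by side in the green bin (about 365,122, 365,139 and 365,157), and the tray empty and down. Handing in.

```bash
python3 -c "
from rig import manip
print(manip.finish_job())"
```

```text
the job is handed in; nothing more can be done
None
```

The job is handed in: the flap is over at its stop (about 0.6 rad, towards the green bin), all three glue sticks are in the green bin, and the tray was let down gently to its rest, at about 16 s of the 54 s allowed.

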